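# Lock the dish-tray bracket onto its slotted upright

### The job

On the microscope bench, take the teal dish-tray bracket by its fin, hook it from above into the slotted upright that has the violet carriage, tray towards the front, and then press it straight down until the carriage is fully home. Let go and leave the grey bracket where it stands.

Things in the scene. Friction and masses are not known exactly. Their poses are not given: they have to be found in the camera images.
- tray_bracket_grip (a point): Middle of the teal tray bracket's fin (x 26, y 14, 40 mm tall; grip across y), 70 mm above its underside, 20 above its shoulder; 0.28 kg, stands loose on the bench. z up, -x to the tray (to x -72). H-shaped body 50 tall: 60 wide back plate x -14 to -8, 44 wide steel block x 8 to 24, web 10 thick (y) under the fin; the 16 mm gaps beside the web, open below, straddle the upright's wall.
- violet_slot (a point): Top edge, slot middle, of the fixed upright with violet carriage and back, 120 mm above the bench. z up, -x out of its front. Wall 6 thick (x), slot 26 wide (y), open on top. Hooked: same axes as the bracket, web in slot, block behind the wall, tray in front, fin above this point: fin middle 35 mm above it on landing on the raised carriage, 20 mm when home (shoulder flush). Black upright: unused.
- violet_carriage (a joint): Travel (m) of the violet carriage, the ledge before and behind the slotted wall on which the bracket's underside lands: 0 raised (ledge 35 mm below the wall's top edge), 0.015 fully down, locked (50 mm below). Starts within 2 mm of raised. Stiff: about 10 N of friction and some damping; it does not sink under the bracket's weight and stays where pushed.
- grey_bracket: Grey fork bracket, a bystander standing on the bench: same body and fin as the teal one, a two-pronged fork in front (-x). Origin at its underside, below its fin; z up; 90 mm tall, 60 mm wide, from x -72 to +24 mm.
Mind the look-alikes: they are no part of the job. Leave any yellow look-alike of the part that bears violet_slot alone.

How it is judged:
On the way:
1. the teal bracket is hooked over the slotted wall of the violet-carriage upright while the carriage is still up (horizontal distance between tray_bracket_grip and violet_slot below 0.02 m and z of tray_bracket_grip in the frame of violet_slot below 0.052 m and value of joint violet_carriage below 0.008 m), for 0.05 s.
At the end, for the whole second after the job is handed in: Teal bracket released in the violet-carriage upright, level within 10 deg, fin within 15 mm of the slot's middle and 20 deg of its direction, carriage within 4 mm of fully down, shoulder at most 6 mm above flush; grey bracket within 30 mm of where it was (value of joint violet_carriage above 0.011 m and horizontal distance between tray_bracket_grip and violet_slot below 0.015 m and z of tray_bracket_grip in the frame of violet_slot below 0.026 m and angle between the x axis of tray_bracket_grip and the x axis of violet_slot, either way round below 0.35 rad and angle between tray_bracket_grip's own z axis and vertical below 0.17 rad and distance of grey_bracket from where it was at the start of the episode below 0.03 m); the robot touches nothing.
It fails at once if the grey bracket is moved more than 30 mm (distance of grey_bracket from where it was at the start of the episode above 0.03 m).
It also fails if it takes over 42 s, if anything falls off the work surface, if the arm or the gripper's body presses on something with over 40 N, if the wrist force passes 120 N, or if a joint passes its speed limit or range.

### The arm

A 7-joint arm with a two-finger parallel gripper is mounted at the origin on the work surface. World frame = base frame: x ahead of the robot, y to its left, z up, the work surface at z = 0. Lengths are in m, angles in rad, forces in N, time in s.
With the tool pointing down it reaches from about 0.4 to 0.875 m from the base axis. Payload 19.3 kg.
Tool frame: the origin (TCP) lies where the fingers leave the gripper's body, on its centre line; the fingertips stand 73 mm ahead of it and the grasp point (between the pads) lies 54 mm ahead of it; z points along the fingers, y is the line along which they close (so a half turn about z gives the same grasp; the last joint's range is limited). The gripper opens to 85 mm and grips with 20 to 120 N. Pads are 22 mm wide; open, the fingers measure 114 mm over their backs; the gripper's body (76 mm by 85 mm) begins 54 mm behind the grasp point. The pads swing forward as they close: fully open they stand 13 mm farther back than shut.
Start: joints at [-0.07, 0.521, -0.036, 1.599, 0.021, 1.021, -0.113], TCP at [0.625, -0, 0.304] pointing down, gripper open.
Joint ranges: [-2.91, 2.91], [-0.3, 2.13], [-1.5, 1.42], [0.17, 2.43], [-1.26, 4.41], [0.16, 1.93], [-2.52, 2.52]. Speed limits (rad/s): [1.89, 1.89, 2.39, 2.39, 3.01, 3.01, 3.01].

### API

Orientations are given as a unit quaternion [x, y, z, w].
In Python, from station import sense, camera, finish_job gives the robot as it stands.
- The arm moves only by the tool servo_tool, never from a script. Its argument "targets" is a list of rows, each a list of 3 entries, a list of its own where there are three numbers: the shift along the tool's x, y, z in mm, then the turn about the tool's z in rad, then the opening, from 0 (shut) to 1 (fully open). A call has 1 to 20 rows; each row is the pose to reach, as a shift and turn from the pose commanded when the call began, along the tool's axes at that moment; what a row does not reach only later rows make up. A row lasts 1/12 s, in which the tool goes at most 41.7 mm and 7.16 degrees, less where a joint would pass 70% of its speed; a pose out of reach is approached as far as the arm can. A call with a gripper value outside its range is refused whole. The fingers move at their own pace and stop on an object; "grip_force" is the grip in N (left out, the last holds). Time passes only in rows, so rows that repeat a pose let the fingers close. It gives the time, the measured TCP pose, the force, the opening and the grip force at its end, in the units of the state.
- sense(): the state, without advancing time (a new reading comes with each control period).
- camera(name): name is "scene" or "side" or "wrist"; returns a dict with "color" (400x640x3 uint8, red, green, blue), "range_z" (400x640 float32, m along the optical axis (not along the pixel's ray), 0 where there is no reading), "fx", "fy", "cx", "cy" (pixels), "R" (3x3) and "t" (3): a world point X has camera coordinates R X + t. Camera axes: x right, y down, z forward; pixel columns grow to the right and rows downward; lengths in m; the calibration is good to about 2 mm. A picture is of the moment at which its call begins.
- finish_job(): hands the job in; it is judged then, once.
The state is a dict: "time": time; "qpos": joint angles; "joint_velocities": joint speeds; "effort": joint torques, N m; "eef_pos": TCP position; "ee_rot": TCP orientation; "force": force on the tool from outside, world axes, zero at the start; "moment": the same for the moment, N m; "gripper_width": opening from 0.0 (shut) to 1.0 (fully open); "finger_force": force on a finger pad.
Only numpy, scipy, OpenCV 4.12 (cv2) and the standard library are available. Lean on these libraries where they do the work, as an engineer would, in place of code of your own. Each camera call takes 0.05 s, during which the arm holds its last target. There are 200 camera calls.

## Working session

There is one attempt and no reset: what is moved stays moved. The work goes in short steps, Python scripts to look and compute and a tool call to move; the robot and the scene stay as the last step left them, time stands still between calls to the robot, and variables do not carry over. Pictures are saved under pics/ and viewed, at most 10 in all, crops included, and the job is handed in when it is done.

Besides the shell and the picture viewer there is one more tool, called in YAML: its name, and indented under it one key for each argument. servo_tool: Moves the arm, as the interface text tells. Its arguments: {"type":"object","properties":{"targets":{"type":"array","items":{"type":"array"}},"grip_force":{"type":"number"}},"required":["targets"]}

```bash
mkdir -p pics
cat > h.py <<'E'
import numpy as np, cv2
from station import sense, camera, finish_job
def save(n,f,c=None):
    c=c or camera(n); cv2.imwrite('pics/'+f,c['color'][:,:,::-1]); return c
def pts(c):
    z=c['range_z']; v,u=np.mgrid[:z.shape[0],:z.shape[1]]
    P=np.stack([(u-c['cx'])/c['fx']*z,(v-c['cy'])/c['fy']*z,z],-1)
    return (P-c['t'])@c['R']
E
python3 - <<'E'
from h import *
a=save('scene','s0.png'); b=save('side','d0.png')
for c in (a,b): print(-c['R'].T@c['t'], c['R'][2], c['fx'])
s=sense(); print(s['time'],s['eef_pos'],s['ee_rot'])
E
```

```text
[0.93347622 0.28961943 0.75591139] [-0.39726756 -0.46630754 -0.79040228] 448.2730657295233
[ 0.43105724 -0.67810323  0.69777345] [ 0.18660382  0.69921344 -0.69013012] 366.45465008266456
0.1 [6.24792509e-01 1.42793013e-05 3.03392231e-01] [ 7.07079072e-01  7.07134316e-01 -3.70701506e-04 -3.27406801e-04]
```

View pics/s0.png

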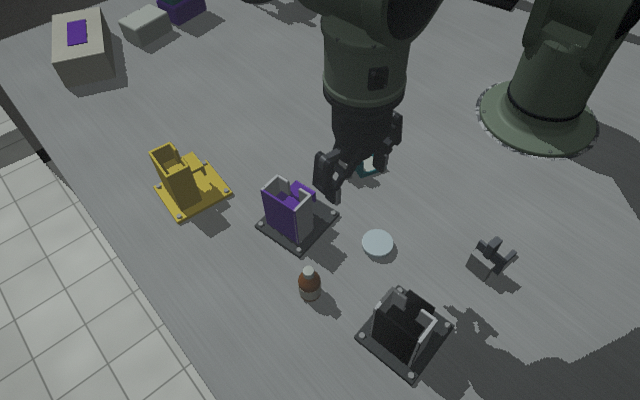

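View pics/d0.png

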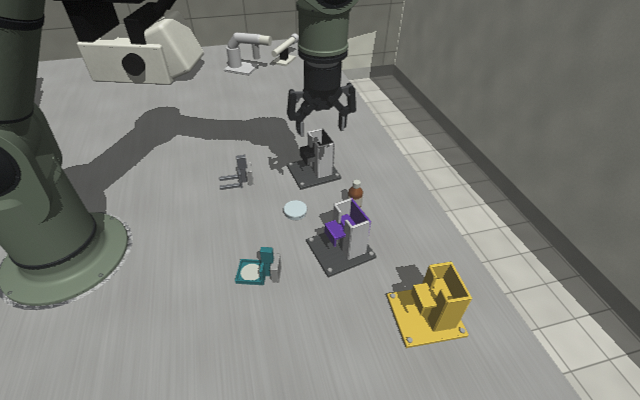

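Side view: the teal bracket with dish tray is at (260,265), the grey fork at (240,172), and the violet upright at (342,235), with the yellow look-alike at (430,300) and the black one at (317,158). Scene view: violet is at (290,210) and the gripper hides most of teal at (365,165). I choose teal at side (260,265) and violet at side (342,235), then measure and check them in one crop.

Run:
```python
from h import *
c=camera('side'); s=camera('scene')
crop=c['color'][180:300,210:400]; cv2.imwrite('pics/crop.png',cv2.resize(crop,(760,480),interpolation=cv2.INTER_CUBIC)[:,:,::-1])
def m(c,lo,hi,box):
    h=cv2.cvtColor(c['color'],cv2.COLOR_RGB2HSV); k=cv2.inRange(h,lo,hi)>0
    b=np.zeros_like(k); x0,y0,x1,y1=box; b[y0:y1,x0:x1]=1
    return k&b&(c['range_z']>0)
def rep(n,p,zs):
    print(n,len(p),p.min(0).round(3),p.max(0).round(3))
    for a,b in zs:
        q=p[(p[:,2]>a)&(p[:,2]<b)]
        if len(q)>5:
            r=cv2.minAreaRect((q[:,:2]*1000).astype(np.float32)); print('  z',a,b,len(q),q.mean(0).round(4),[np.round(x,1) for x in r])
P=pts(c);S=pts(s)
rep('teal side',P[m(c,(80,80,20),(100,255,255),(210,230,300,300))],[(.0,.03),(.03,.055),(.055,.084),(.084,.1)])
rep('violet side',P[m(c,(120,80,30),(145,255,255),(300,180,390,280))],[(.05,.1),(.1,.13)])
rep('violet scene',S[m(s,(120,80,30),(145,255,255),(240,160,345,260))],[(.02,.07),(.07,.1),(.1,.116),(.116,.13)])
# everything high near violet upright
for n,c_,Q,box in (('side',c,P,(300,180,390,280)),('scene',s,S,(240,160,325,260))):
    x0,y0,x1,y1=box;q=Q[y0:y1,x0:x1].reshape(-1,3);rep('up '+n,q[(q[:,2]>.105)&(q[:,2]<.135)],[(.113,.13)])
x0,y0,x1,y1=(210,150,275,195);q=P[y0:y1,x0:x1].reshape(-1,3);rep('grey',q[q[:,2]>.01],[(.01,.05),(.055,.1)])
```

```text
teal side 632 [ 0.38  -0.205 -0.002] [ 0.471 -0.103  0.092]
  z 0.0 0.03 355 [ 0.4178 -0.1686  0.009 ] [array([ 416.3, -162.9]), array([76.4, 89.5]), np.float64(10.1)]
  z 0.03 0.055 95 [ 0.4475 -0.1891  0.0438] [array([ 447.2, -188.4]), array([33.3, 19.5]), np.float64(35.4)]
  z 0.055 0.084 97 [ 0.4567 -0.1838  0.0697] [array([ 456.6, -183.9]), array([ 3.5, 24.9]), np.float64(73.6)]
  z 0.084 0.1 80 [ 0.458  -0.1792  0.0886] [array([ 458.2, -177.5]), array([15.3, 25.9]), np.float64(76.2)]
violet side 656 [ 0.6   -0.181 -0.001] [ 0.688 -0.055  0.122]
  z 0.05 0.1 523 [ 0.6343 -0.1463  0.0816] [array([ 639.6, -142.5]), array([76.3, 66.7]), np.float64(11.3)]
  z 0.1 0.13 131 [ 0.6765 -0.1397  0.1127] [array([ 660. , -144.3]), array([43.8, 79.4]), np.float64(9.0)]
violet scene 1416 [ 0.6   -0.179  0.009] [ 0.689 -0.097  0.124]
  z 0.02 0.07 415 [ 0.6783 -0.1395  0.0463] [array([ 653. , -150.4]), array([79.1, 80.2]), np.float64(24.4)]
  z 0.07 0.1 661 [ 0.6523 -0.1466  0.0852] [array([ 642.4, -144.5]), array([79.8, 82.9]), np.float64(9.9)]
  z 0.1 0.116 156 [ 0.6799 -0.1369  0.1083] [array([ 680.1, -138.5]), array([ 3.3, 82. ]), np.float64(11.6)]
  z 0.116 0.13 124 [ 0.6779 -0.138   0.1197] [array([ 658.2, -143.1]), array([50.3, 79.6]), np.float64(13.2)]
up side 446 [ 0.626 -0.192  0.105] [ 0.688 -0.1    0.122]
  z 0.113 0.13 288 [ 0.6598 -0.149   0.1179] [array([ 657.4, -146.1]), array([49.7, 86.2]), np.float64(10.1)]
up scene 690 [ 0.625 -0.189  0.105] [ 0.688 -0.097  0.124]
  z 0.113 0.13 471 [ 0.6601 -0.1402  0.1188] [array([ 656.6, -143. ]), array([51.3, 85.4]), np.float64(11.3)]
grey 359 [ 0.386 -0.678  0.01 ] [0.467 0.188 0.698]
  z 0.01 0.05 200 [0.4449 0.1525 0.032 ] [array([426.1, 160.8]), array([52.9, 81.1]), np.float64(89.4)]
  z 0.055 0.1 121 [0.4423 0.1596 0.0759] [array([442.3, 162.6]), array([25.6, 15.1]), np.float64(1.9)]
```

View pics/crop.png

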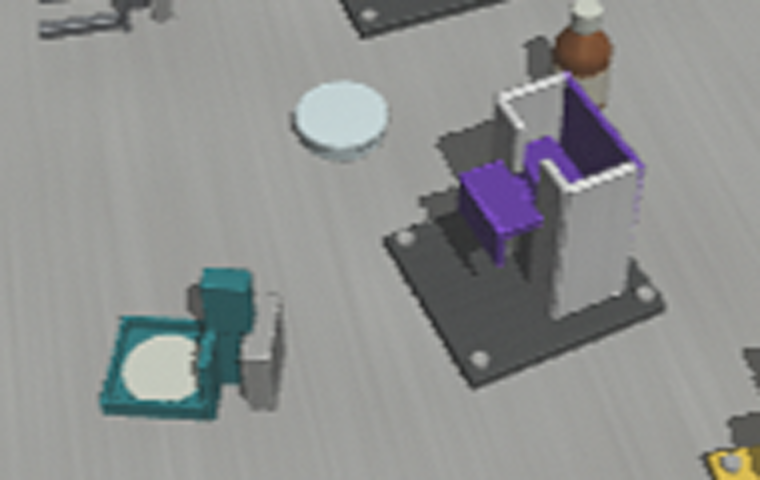

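The crop confirms teal with the dish tray and steel block at side (262,262), and the violet upright with its slot facing -x at (335,220). I'll move above teal and turn, then look from close by.

servo_tool:
  targets:
    - [[-45,-42,0],-0.12,1]
    - [[-89,-84,0],-0.24,1]
    - [[-134,-125,0],-0.36,1]
    - [[-178,-167,0],-0.48,1]
    - [[-178,-167,10],-0.6,1]
    - [[-178,-167,20],-0.72,1]
    - [[-178,-167,20],-0.84,1]
    - [[-178,-167,20],-0.96,1]
    - [[-178,-167,20],-1.08,1]
    - [[-178,-167,20],-1.2,1]
    - [[-178,-167,20],-1.33,1]
    - [[-178,-167,20],-1.33,1]
    - [[-178,-167,20],-1.33,1]
    - [[-178,-167,20],-1.33,1]
    - [[-178,-167,20],-1.33,1]
  grip_force: 60

```text
time: 1.45
eef_pos: [0.458, -0.178, 0.2839]
ee_rot: [0.122, 0.993, -0.0, -0.0]
force: [-0.8, 0.4, 0.2]
gripper_width: 0.998
finger_force: 0.0
```

Run:
```python
from h import *
from scipy.spatial.transform import Rotation as R
c=save('wrist','w1.png'); s=sense(); T=R.from_quat(s['ee_rot']).as_matrix()
print(s['eef_pos'],s['qpos'],T.round(3).tolist(),s['force'])
for n,cc in (('w',c),('scene',camera('scene')),('side',camera('side'))):
    h=cv2.cvtColor(cc['color'],cv2.COLOR_RGB2HSV); k=(cv2.inRange(h,(80,80,20),(100,255,255))>0)&(cc['range_z']>0)
    p=pts(cc)[k]; p=p[(abs(p[:,0]-.44)<.1)&(abs(p[:,1]+.17)<.09)]
    for a,b in ((.084,.1),(-.01,.03)):
        q=p[(p[:,2]>a)&(p[:,2]<b)]
        if len(q)>5: print(n,a,len(q),q.mean(0).round(4),cv2.minAreaRect((q[:,:2]*1000).astype(np.float32)))
```

```text
[ 0.45803075 -0.17791519  0.2839008 ] [ 0.48504402  0.34807161 -0.29569343  1.95457555  0.13192223  0.85726641
  1.44721926] [[-0.971, 0.241, -0.0], [0.241, 0.971, -0.0], [0.0, -0.0, -1.0]] [-0.33231571  0.57539955 -0.01260306]
w 0.084 359 [ 0.4561 -0.1741  0.0899] ((456.9227294921875, -174.08914184570312), (13.7559814453125, 25.300212860107422), 71.70740509033203)
w -0.01 1385 [ 0.4187 -0.1605  0.0083] ((427.22222900390625, -163.57833862304688), (62.499107360839844, 81.04112243652344), 71.64830780029297)
scene 0.084 66 [ 0.4594 -0.1745  0.09  ] ((458.1728210449219, -174.5935516357422), (13.313019752502441, 26.136537551879883), 72.49309539794922)
scene -0.01 241 [ 0.4128 -0.1561  0.0091] ((421.7998046875, -162.5633544921875), (61.254032135009766, 72.6122055053711), 73.80113220214844)
side 0.084 79 [ 0.4583 -0.1791  0.0885] ((458.6803283691406, -177.87596130371094), (15.301939010620117, 25.32645606994629), 69.11901092529297)
side -0.01 364 [ 0.4178 -0.1681  0.0089] ((416.1391296386719, -156.73086547851562), (77.08053588867188, 100.17578125), 7.842464923858643)
```

View pics/w1.png

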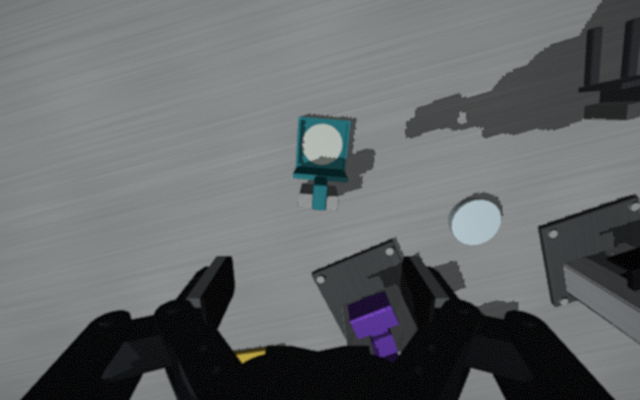

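Wrist view: teal's fin is at (320,195) with the tray above it at (322,145), roughly centred between the fingers; violet is at (372,318). I'll descend with a small correction and grip.

servo_tool:
  targets:
    - [[1,3,0],0.075,1]
    - [[1,3,30],0.075,1]
    - [[1,3,60],0.075,1]
    - [[1,3,90],0.075,1]
    - [[1,3,115],0.075,1]
    - [[1,3,135],0.075,1]
    - [[1,3,147],0.075,1]
    - [[1,3,152],0.075,1]
    - [[1,3,152],0.075,1]
    - [[1,3,152],0.075,0.6]
    - [[1,3,152],0.075,0.3]
    - [[1,3,152],0.075,0]
    - [[1,3,152],0.075,0]
    - [[1,3,152],0.075,0]
    - [[1,3,152],0.075,0]
    - [[1,3,152],0.075,0]
    - [[1,3,152],0.075,0]
    - [[1,3,152],0.075,0]
  grip_force: 80

```text
time: 3.1
eef_pos: [0.4578, -0.1749, 0.1322]
ee_rot: [0.157, 0.988, -0.0, 0.0]
force: [-2.0, -0.3, 6.0]
gripper_width: 0.153
finger_force: 77.8
```

servo_tool:
  targets:
    - [[0,0,-20],0,0]
    - [[0,0,-50],0,0]
    - [[0,0,-90],0,0]
    - [[0,0,-130],0,0]
    - [[0,0,-165],0,0]
    - [[-10,5,-180],-0.1,0]
    - [[-35,18,-180],-0.2,0]
    - [[-60,30,-180],-0.3,0]
    - [[-85,43,-180],-0.4,0]
    - [[-100,50,-180],-0.5,0]
    - [[-105,53,-180],-0.5,0]
    - [[-105,53,-180],-0.5,0]
    - [[-105,53,-180],-0.5,0]
    - [[-105,53,-180],-0.5,0]

```text
time: 4.27
eef_pos: [0.573, -0.1575, 0.3119]
ee_rot: [-0.091, 0.996, -0.0, -0.0]
force: [-0.9, 1.0, -2.7]
gripper_width: 0.148
finger_force: 78.7
```

```bash
cat > m.py <<'E'
from h import *
from scipy.spatial.transform import Rotation as R
s=sense(); T=R.from_quat(s['ee_rot']).as_matrix(); e=np.array(s['eef_pos'])
print(s['time'],e,s['gripper_width'],s['force'],'tool x,y',T[:2,:2].round(3).tolist())
for n in ('wrist','scene','side'):
    c=save(n,f"{n}_{s['time']:.1f}.png"); P=pts(c); k=c['range_z']>0
    h=cv2.cvtColor(c['color'],cv2.COLOR_RGB2HSV)
    q=P[k&(P[...,2]>.112)&(P[...,2]<.13)]; q=q[(abs(q[:,0]-.657)<.06)&(abs(q[:,1]+.144)<.065)]
    if len(q)>20: print(n,'upright top',len(q),[np.round(a,1) for a in cv2.minAreaRect((q[:,:2]*1000).astype(np.float32))])
    q=P[k&(cv2.inRange(h,(80,80,20),(100,255,255))>0)]; q=(q-e)@T*1000; q=q[(abs(q[:,0])<90)&(abs(q[:,1])<50)&(q[:,2]<150)&(q[:,2]>30)]
    if len(q)>20: print(n,'teal in tool',len(q),q.min(0).round(1),q.max(0).round(1))
    for a,b in ((40,80),(80,100),(100,150)):
        r=q[(q[:,2]>a)&(q[:,2]<b)]
        if len(r)>8: print('   ',a,b,len(r),r.min(0).round(1),r.max(0).round(1),[np.round(x,1) for x in cv2.minAreaRect(r[:,:2].astype(np.float32))])
E
python3 m.py; ls pics
```

```text
4.2667 [ 0.57304279 -0.15747798  0.31185175] 0.14827679061126375 [-0.90410814  0.97369986 -2.71347396] tool x,y [[-0.983, -0.181], [-0.181, 0.983]]
wrist upright top 51 [array([ 634.2, -147.1]), array([11. , 84.1]), np.float64(16.8)]
wrist teal in tool 8937 [-12.9 -28.6  34. ] [ 71.7  31.7 130. ]
    40 80 2264 [-12.9  -5.9  40. ] [13.1  8.6 79.9] [array([0.1, 1.4]), array([14.5, 26. ]), np.float64(89.8)]
    80 100 1838 [  7.4 -28.1  80.3] [ 14.3  31.  100. ] [array([10.8,  1.4]), array([ 6.9, 59.1]), np.float64(0.2)]
    100 150 4766 [ -8.2 -28.6 100. ] [ 71.7  31.7 130. ] [array([31.7,  1.6]), array([79.9, 60.3]), np.float64(0.0)]
scene upright top 499 [array([ 656.4, -143.1]), array([50.5, 86.3]), np.float64(10.8)]
scene teal in tool 551 [-14.4 -29.8  40. ] [ 71.9  31.8 130.6]
    40 80 129 [-14.4  -5.7  40.3] [ 1.9 19.7 79.4] [array([-8.2,  5.9]), array([15.2, 26.1]), np.float64(14.0)]
    80 100 110 [ -0.9 -27.3  80.5] [12.9 31.  99.9] [array([5.4, 2.2]), array([58. , 13.5]), np.float64(83.4)]
    100 150 311 [  6.7 -29.8 100.2] [ 71.9  31.8 130.6] [array([39.3,  0.9]), array([65.1, 61.7]), np.float64(0.2)]
side upright top 304 [array([ 657.2, -146. ]), array([50.6, 87. ]), np.float64(11.8)]
side teal in tool 812 [ -8.4 -33.3  42.5] [ 71.7  29.7 131.3]
    40 80 58 [ -6.2 -15.1  42.5] [12.7  6.2 79.8] [array([ 2.4, -4. ]), array([23.6, 15.1]), np.float64(19.8)]
    80 100 187 [ -8.4 -32.6  80.3] [13.9 28.7 99.8] [array([ 2.7, -2. ]), array([22.3, 61.2]), np.float64(0.2)]
    100 150 567 [ -7.9 -33.3 100.1] [ 71.7  29.7 131.3] [array([32. , -1.8]), array([79.9, 62.7]), np.float64(0.5)]
crop.png
d0.png
s0.png
scene_4.3.png
side_4.3.png
w1.png
wrist_4.3.png
```

Two cameras agree on the wall middle at about (635,-148) mm, and the bracket is centred in the fingers. I'll move over the slot and lower it.

servo_tool:
  targets:
    - [[-15,0,0],-0.01,0]
    - [[-35,-1,0],-0.01,0]
    - [[-53,-2,0],-0.01,0]
    - [[-63,-2,0],-0.01,0]
    - [[-63,-2,0],-0.01,0]
    - [[-63,-2,10],-0.01,0]
    - [[-63,-2,25],-0.01,0]
    - [[-63,-2,40],-0.01,0]
    - [[-63,-2,52],-0.01,0]
    - [[-63,-2,60],-0.01,0]
    - [[-63,-2,68],-0.01,0]
    - [[-63,-2,75],-0.01,0]
    - [[-63,-2,75],-0.01,0]

```text
time: 5.5
eef_pos: [0.6358, -0.1476, 0.2356]
ee_rot: [-0.097, 0.995, 0.0, -0.001]
force: [-1.3, -0.5, -2.5]
gripper_width: 0.147
finger_force: 78.7
```

```bash
python3 m.py
python3 - <<'E'
import cv2,glob
a=cv2.imread(sorted(glob.glob('pics/side_5*'))[-1])[140:290,250:430]; b=cv2.imread(sorted(glob.glob('pics/scene_5*'))[-1])[110:260,210:390]
cv2.imwrite('pics/hook.png',cv2.resize(cv2.hconcat([a,b]),None,fx=2.2,fy=2.2,interpolation=cv2.INTER_CUBIC))
E
```

```text
5.5 [ 0.63580859 -0.14756104  0.23562303] 0.1468437977573072 [-1.34812776 -0.53632894 -2.49467315] tool x,y [[-0.981, -0.193], [-0.193, 0.981]]
wrist upright top 2493 [array([ 635.9, -145.9]), array([90. , 84.1]), np.float64(10.6)]
wrist teal in tool 8966 [-12.4 -33.4  34.3] [ 71.7  31.9 139.1]
    40 80 2256 [-12.4  -5.8  40. ] [13.3  8.6 79.8] [array([0.5, 1.1]), array([25.6, 14.4]), np.float64(1.6)]
    80 100 1839 [  7.2 -28.2  80.1] [ 14.4  31.  100. ] [array([10.8,  1.4]), array([ 7.1, 59.1]), np.float64(0.3)]
    100 150 4803 [ -8.9 -33.4 100. ] [ 71.7  31.9 139.1] [array([31.4, -0.8]), array([80.7, 65.1]), np.float64(0.3)]
scene upright top 640 [array([ 642.6, -146. ]), array([79.4, 85.4]), np.float64(11.3)]
scene teal in tool 524 [-14.5 -28.8  39.4] [ 72.2  31.4 129.7]
    40 80 105 [-14.5  -6.4  40.4] [ 9.6 22.6 79.9] [array([0.4, 5.4]), array([33.4, 19.6]), np.float64(32.1)]
    80 100 103 [-4.7  4.1 80.3] [ 12.9  30.8 100. ] [array([ 8.3, 15.9]), array([28.3, 15.2]), np.float64(63.7)]
    100 150 309 [  1.3 -28.8 100.5] [ 72.2  31.4 129.7] [array([38.1,  3.3]), array([69.7, 59.6]), np.float64(4.3)]
side upright top 375 [array([ 638.1, -155.3]), array([91.2, 74.8]), np.float64(10.4)]
side teal in tool 690 [ -9.6 -34.1  40.1] [ 71.3  29.5 131.4]
    40 80 58 [ -5.9 -29.6  40.1] [13.6 18.4 80. ] [array([ 3.8, -5.6]), array([19.4, 48. ]), np.float64(0.5)]
    80 100 157 [ -9.6 -33.   80.1] [13.8 26.6 99.5] [array([ 2.1, -3.2]), array([59.6, 23.4]), np.float64(90.0)]
    100 150 475 [ -6.6 -34.1 100.1] [ 71.3  29.5 131.4] [array([32.5, -2. ]), array([63.2, 78.1]), np.float64(89.1)]
```

View pics/hook.png

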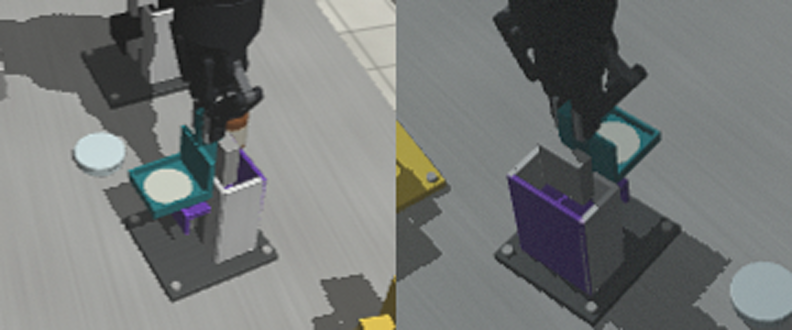

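The crop shows the bracket straddling the wall: block inside the upright, tray in front (left view tray at (168,188)), with no contact force. I'll lower it to landing, hold, then press gently.

servo_tool:
  targets:
    - [[0,0,4],0,0]
    - [[0,0,8],0,0]
    - [[0,0,12],0,0]
    - [[0,0,15],0,0]
    - [[0,0,17],0,0]
    - [[0,0,17],0,0]
    - [[0,0,17],0,0]
    - [[0,0,18],0,0]
    - [[0,0,19],0,0]
    - [[0,0,19],0,0]

```text
time: 6.48
eef_pos: [0.6363, -0.1475, 0.2178]
ee_rot: [-0.097, 0.995, 0.0, -0.0]
force: [0.0, 0.1, -2.9]
gripper_width: 0.153
finger_force: 78.7
```

servo_tool:
  targets:
    - [[0,0,1],0,0]
    - [[0,0,2],0,0]
    - [[0,0,3],0,0]
    - [[0,0,4],0,0]
    - [[0,0,5],0,0]
    - [[0,0,6],0,0]
    - [[0,0,7],0,0]
    - [[0,0,8],0,0]
    - [[0,0,9],0,0]
    - [[0,0,10],0,0]
    - [[0,0,11],0,0]
    - [[0,0,12],0,0]
    - [[0,0,12],0,0]
  grip_force: 110

```text
time: 7.57
eef_pos: [0.6364, -0.1476, 0.2063]
ee_rot: [-0.097, 0.995, -0.0, 0.0]
force: [-1.2, -0.3, 3.7]
gripper_width: 0.144
finger_force: 110.7
```

servo_tool:
  targets:
    - [[0,0,1],0,0]
    - [[0,0,2],0,0]
    - [[0,0,3],0,0]
    - [[0,0,4],0,0]
    - [[0,0,5],0,0]
    - [[0,0,5],0,0]
    - [[0,0,5],0,0]

```text
time: 8.15
eef_pos: [0.6365, -0.1477, 0.2022]
ee_rot: [-0.097, 0.995, -0.0, 0.0]
force: [-6.6, 0.0, 16.5]
gripper_width: 0.145
finger_force: 112.5
```

servo_tool:
  targets:
    - [[0,0,1],0,0]
    - [[0,0,2],0,0]
    - [[0,0,2],0,0]
    - [[0,0,2],0,0]
    - [[0,0,2],0,0]

```text
time: 8.57
eef_pos: [0.6368, -0.1477, 0.202]
ee_rot: [-0.097, 0.995, -0.001, 0.001]
force: [-15.1, 1.5, 41.9]
gripper_width: 0.141
finger_force: 116.5
```

It's on a hard stop (z stays at 0.202 while the force climbs to 42 N). I'll unload, release and retreat.

servo_tool:
  targets:
    - [[0,0,-1],0,0]
    - [[0,0,-2],0,0]
    - [[0,0,-2],0,0]
    - [[0,0,-2],0,0.2]
    - [[0,0,-2],0,0.4]
    - [[0,0,-2],0,0.5]
    - [[0,0,-2],0,0.5]
    - [[0,0,-2],0,0.5]
    - [[0,0,-2],0,0.5]
    - [[0,0,-15],0,0.5]
    - [[0,0,-35],0,0.5]
    - [[0,0,-65],0,0.5]
    - [[0,0,-95],0,0.5]
    - [[0,0,-120],0,0.5]
    - [[0,0,-120],0,0.5]
    - [[0,0,-120],0,0.5]
  grip_force: 20

```text
time: 9.9
eef_pos: [0.6367, -0.1476, 0.3212]
ee_rot: [-0.097, 0.995, -0.0, 0.001]
force: [0.3, -1.1, -0.4]
gripper_width: 0.503
finger_force: 0.0
```

Run:
```python
from h import *
s=sense(); print(s['time'],s['eef_pos'],s['force'],s['gripper_width'])
a=camera('side'); b=camera('scene'); w=camera('wrist')
for c in (a,b,w):
    h=cv2.cvtColor(c['color'],cv2.COLOR_RGB2HSV); p=pts(c)[(cv2.inRange(h,(80,80,20),(100,255,255))>0)&(c['range_z']>0)]
    p=p[(abs(p[:,0]-.62)<.12)&(abs(p[:,1]+.148)<.09)&(p[:,2]<.2)]
    t=p[p[:,2]>.148]; print(p[:,2].max(),len(t),np.median(t,0),cv2.minAreaRect((t[:,:2]*1000).astype(np.float32)))
    q=p[p[:,2]<.12]; print(np.percentile(q[:,2],[2,50]))
cv2.imwrite('pics/end.png',cv2.resize(cv2.hconcat([a['color'][140:290,250:430],b['color'][110:260,210:390]]),None,fx=2.2,fy=2.2)[:,:,::-1])
```

```text
9.9 [ 0.63667845 -0.14756354  0.32119842] [ 0.29324285 -1.14114854 -0.40492956] 0.5030880327456921
0.161431040068843 92 [ 0.63542347 -0.15416354  0.15830982] ((635.8589477539062, -150.60076904296875), (24.159326553344727, 13.832633018493652), 12.650897979736328)
[0.07138996 0.08074662]
0.16234820281268783 95 [ 0.63977973 -0.14628959  0.16030814] ((637.4495239257812, -145.59075927734375), (24.96981430053711, 13.913481712341309), 11.649848937988281)
[0.07258623 0.08096854]
0.1617731333929661 506 [ 0.6341766  -0.14678437  0.15994903] ((635.9629516601562, -146.15310668945312), (25.40134048461914, 13.71219539642334), 11.16630744934082)
[0.01044395 0.08070893]
```

View pics/end.png

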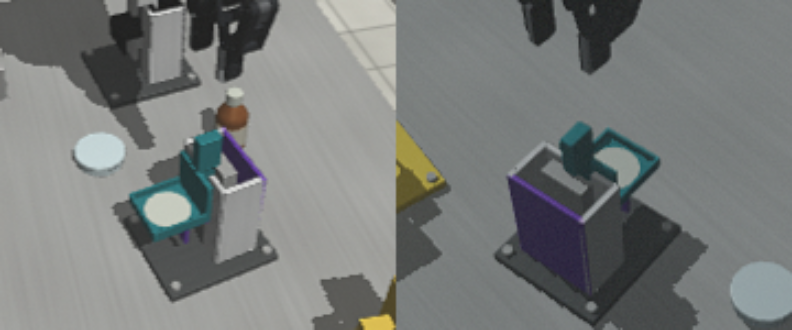

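The fin top is at z = 0.160, so the shoulder is flush. The bracket is level, seated in the slot with its tray to the front, and the gripper is clear above it.

```bash
python3 -c "from station import finish_job; print(finish_job())"
```

```text
the job is handed in; nothing more can be done
None
```

The teal bracket is hooked in the violet-carriage upright with its tray to the front, pressed down to a hard stop (fin top at z = 0.160 m, shoulder flush) and released; the arm never went near the grey bracket, and the job was handed in at about 10 s of the 42 s limit, with no verdict returned.

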